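# Pack the repair-and-tagging caddy

### The job

Pack the grey caddy for the counter: lay the blue chalk flat in its blue-lined pocket first, and only then set the stapler squarely across both black rests, bridging the chalk. Also stand the red-thread spool upright in the red cup and the yellow-thread spool upright in the yellow cup, before or after the others. The grey-thread spool and the white chalk do not belong: leave them where they are.

Things in the scene. Friction and masses are not known exactly. Their poses are not given: they have to be found in the camera images.
- caddy: Fixed grey tray (mm): 150 (x) x 150 (y); origin: centre of underside, z up; floor top z=6, rim 8.5. Blue-lined chalk pocket: centre x=-37, y=0, inside 56 (x) x 64 (y), floor z=6, white lip to 8.5. Two black stapler rests at x=-37, y=+-52, 16 long in y, rubber seats at z=22, cheeks to z=29 with 46 between them in x: the stapler lies along y across both.
- red_cup: Round red open plastic cup fixed on the caddy: 58 mm outside, 50 mm inside, 17 mm tall, 3 mm base. Origin: centre of its underside (6 mm above the table), z up. It and the yellow cup stand at caddy x=+38, y=+40 and -40 mm, either way round.
- yellow_cup: Round yellow open plastic cup fixed on the caddy: 58 mm outside, 50 mm inside, 17 mm tall, 3 mm base. Origin: centre of its underside (6 mm above the table), z up. It and the red cup stand at caddy x=+38, y=+40 and -40 mm, either way round.
- red_spool: Loose upright thread spool: red thread on a white bobbin, 52 mm tall, 40 g. Bottom flange 34 mm across; top flange (uppermost 8 mm) 32 to 33 mm; the wound body between is narrower. Origin on the spool's axis at its underside, z up the axis. The loose thread end is looks only.
- yellow_spool: Loose upright thread spool: yellow thread on a red bobbin, 52 mm tall, 40 g. Bottom flange 34 mm across; top flange (uppermost 8 mm) 32 to 33 mm; the wound body between is narrower. Origin on the spool's axis at its underside, z up the axis. The loose thread end is looks only.
- grey_spool: Loose upright thread spool: grey thread on a pale wooden bobbin, 52 mm tall, 40 g. Bottom flange 34 mm across; top flange (uppermost 8 mm) 32 to 33 mm; the wound body between is narrower. Origin on the spool's axis at its underside, z up the axis. The loose thread end is looks only. A look-alike that does not belong in the caddy.
- blue_chalk: A loose flat piece of blue tailor's chalk, 37 mm (x) by 47 mm (y), 9 mm thick, lying flat, 20 g. Origin at the centre of its underside, z up. It can be gripped by its two sides across x.
- white_chalk: A white piece of tailor's chalk of the same shape and size as the blue one (37 x 47 x 9 mm, same axes), lying flat. A look-alike that does not belong in the caddy.
- stapler: A loose dark grey desk stapler standing on its base: 30 mm wide (x), 130 mm long (y), 44 mm tall (z), 0.15 to 0.29 kg. Origin at the centre of its underside. The upper body is 26 mm wide from 12 to 44 mm height; grip it across x at the middle of its length.
Mind the look-alikes: they are no part of the job. Leave any green or turquoise look-alike of the stapler alone.

How it is judged:
By the outcome, as a careful person would: the job done as asked, in the order asked, and still so for the second after the job is handed in, with the robot touching nothing.
It also fails if it takes over 104 s, if anything falls off the work surface, if the arm or the gripper's body presses on something with over 40 N, if the wrist force passes 120 N, or if a joint passes its speed limit or range.

### The arm

A 7-joint arm with a two-finger parallel gripper is mounted at the origin on the work surface; the furniture and walls round the work are solid. World frame = base frame: x ahead of the robot, y to its left, z up, the work surface at z = 0. Lengths are in mm, angles in rad, forces in N, time in s.
With the tool pointing down it reaches from about 400 to 850 mm from the base axis. Payload 4.5 kg.
Tool frame: the origin (TCP) lies at the very end of the fingers, on their centre line; the grasp point (between the pads) lies 19 mm behind it; z points along the fingers, y is the line along which they close (so a half turn about z gives the same grasp; the last joint's range is limited). The gripper opens to 85 mm and grips with 20 to 120 N. Pads are 22 mm wide; open, the fingers measure 114 mm over their backs; the gripper's body (76 mm by 85 mm) begins 54 mm behind the grasp point. The pads swing forward as they close: fully open they stand 13 mm farther back than shut.
Start: joints at [1.265, 0.689, -0.195, 1.565, 0.157, 0.902, -0.215], TCP at [208.341, -589.278, 231.317] pointing down, gripper open.
Joint ranges: [-3.01, 3.01], [-0.46, 2.08], [-1.47, 1.51], [0.13, 2.56], [-1, 4.14], [0.04, 2.09], [-2.66, 2.66]. Speed limits (rad/s): [2.57, 2.57, 3.14, 3.14, 3.14, 3.14, 3.14].

### API

Orientations are given as a rotation vector (axis times angle).
In Python, from plant import * gives the robot as it stands.
- The arm moves only by the tool jog_arm, never from a script. Its argument "moves" is a list of rows, each a list of 4 numbers: the shift along the tool's x, y, z scaled (see below), then the turn about the tool's z scaled (see below). In form: [[x, y, z, yaw], ...]. A call has 1 to 12 rows; each row is the pose to reach, as a shift and turn from the pose commanded when the call began, along the tool's axes at that moment, turning the shorter way round; what a row does not reach only later rows make up. The controller multiplies each number of a shift by 10 cm and each number of a turn by pi rad. A row lasts 1/8 s, in which the tool goes at most 62.5 mm and 10.7 degrees, less where a joint would pass 70% of its speed; a pose out of reach is approached as far as the arm can. A call with a number of a shift or a turn outside -1 to 1 is refused whole. A call with a gripper value outside its range is refused whole. "claw" is the closure, from -1 (fully open) to 1 (shut), set as the call begins (left out, the last holds). The fingers move at their own pace and stop on an object; "squeeze" is the grip in N (left out, the last holds). Time passes only in rows, so rows that repeat a pose let the fingers close. It gives the time, the measured TCP pose, the force, the opening and the grip force at its end, in the units of the state.
- sense(): the state, without advancing time (a new reading comes with each control period).
- read_camera(name): name is "side" or "top" or "wrist"; returns (picture, depth): 480x640x3 uint8, red, green, blue; 480x640 float32, mm along the optical axis (not along the pixel's ray), 0 where there is no reading.
- camera_params(name): a dict with "vertical_fov" (degrees; the focal length in pixels is half the picture's height over the tangent of half this angle, whatever the lens; pixels are square), "cx", "cy" (the principal point, pixels), "world_from_camera" (4x4, takes a point from camera to world coordinates). Camera axes: x right, y down, z forward; pixel columns grow to the right and rows downward; lengths in mm; the calibration is good to about 2 mm. A picture is of the moment at which its call begins: read the wrist's pose just before it. camera_params takes no time and is no camera call; for the wrist camera it gives the pose at the moment of the call.
- sign_off(): hands the job in; it is judged then, once.
Trained networks look in the newest picture that a camera, given by its name, has taken for a name from the list of things; names that differ only in an ending like _2 or _b are one class to them, and where a whole thing is asked for, a point or a joint stands for the part that bears it (a point fixed in the world has none). Each returns a list of dicts, best first, with "p" (0 to 1); they miss things now and then, are a little off and sometimes report something else, mostly with a low value. They report only what shows in the picture. A call takes as long as a camera call. They do not tell look-alikes from the thing itself.
- boxes_of(camera, thing): "pixel" ([column, row] in pixels, amid what is visible of it).
- trace(camera, thing): "mask" (480x640 bool, what is visible of it) and "pixel" ([column, row] in pixels, amid what is visible of it).
- pinpoint(camera, thing): "pixel" ([column, row] in pixels: a listed point, or the origin of a listed thing).
The state is a dict: "time_s": time; "joints": joint angles; "dq": joint speeds; "tau": joint torques, N m; "position": TCP position; "tcp_rot": TCP orientation; "ft_force": force on the tool from outside, world axes, zero at the start; "ft_torque": the same for the moment, N m; "opening": opening from 0.0 (shut) to 1.0 (fully open); "grip_force": force on a finger pad.
Only numpy, scipy, OpenCV 4.12 (cv2) and the standard library are available. Lean on these libraries where they do the work, as an engineer would, in place of code of your own. Each camera call takes 0.05 s, during which the arm holds its last target. There are 200 camera calls.

## Working session

There is one attempt and no reset: what is moved stays moved. The work goes in short steps, Python scripts to look and compute and a tool call to move; the robot and the scene stay as the last step left them, time stands still between calls to the robot, and variables do not carry over. Pictures are saved under pics/ and viewed, at most 14 in all, crops included, and the job is handed in when it is done.

Besides the shell and the picture viewer there is one more tool, called after "Call:" as name(argument=value, ...), one argument or row to a line, values as JSON. jog_arm: Moves the arm, as the interface text tells. Shifts and turns lie within -1 to 1; 1 stands for 10 cm of shift or pi rad of turn. Its arguments: {"type":"object","properties":{"moves":{"type":"array"},"claw":{"type":"number"},"squeeze":{"type":"number"}},"required":["moves"]}

```bash
mkdir -p pics; ls; cat > h.py <<'E'
from plant import *
import numpy as np, cv2
from scipy.spatial.transform import Rotation as R
def f(cp): return 240/np.tan(np.radians(cp["vertical_fov"])/2)
def world(cp,depth):
    v,u=np.mgrid[0:480,0:640]; F=f(cp)
    P=np.stack([(u-cp["cx"])*depth/F,(v-cp["cy"])*depth/F,depth],-1)
    T=np.array(cp["world_from_camera"]); W=P@T[:3,:3].T+T[:3,3]; W[depth<=0]=np.nan
    return W
def shot(n,save=None):
    cp=camera_params(n); p,d=read_camera(n)
    if save: cv2.imwrite(f"pics/{save}.png",cv2.cvtColor(p,cv2.COLOR_RGB2BGR))
    return p,world(cp,d)
E
python3 - <<'E'
from h import *
print(sense())
for n in("top","side"):
    p,W=shot(n,n); np.savez(n+".npz",p=p,W=W); print(n,camera_params(n))
for t in ["caddy","red_cup","yellow_cup","red_spool","blue_chalk","stapler"]:
    for c in("top",):
        for r in trace(c,t):
            m=r["mask"]; w=W0=np.load("top.npz")["W"][m]; z=np.nanmax(w[:,2]); 
            print(c,t,round(r["p"],2),np.round(r["pixel"]),m.sum(),np.round(np.nanmedian(w,0)),round(float(z)),np.median(np.load("top.npz")["p"][m],0))
E
```

```text
pics
{'time_s': 0.0, 'joints': array([ 1.26478306,  0.69000691, -0.19452232,  1.56638798,  0.15730223,
        0.90251558, -0.21513193]), 'dq': array([ 0.00020451, -0.00115512,  0.00067142, -0.00241418, -0.00159719,
       -0.0015599 , -0.00053061]), 'tau': array([-8.87561146e-04, -5.39614928e+01, -1.26692042e+00, -1.58542764e+01,
        9.05770285e-03,  9.59352823e-03, -2.30391032e-05]), 'position': array([ 208.0459965 , -588.63548126,  230.45826341]), 'tcp_rot': array([-3.09449630e+00, -5.30998600e-01,  7.23550951e-04]), 'ft_force': array([-0.35698837,  0.5190722 , -0.31906604]), 'ft_torque': array([0.00341484, 0.01903503, 0.01279422]), 'grip_force': 0.0, 'opening': 1.0032395547206705}
top {'vertical_fov': 45.14300572329442, 'cx': 318.50040214459443, 'cy': 244.42025217772243, 'world_from_camera': array([[-8.87055158e-04, -9.81826783e-01,  1.89777188e-01,
         1.99508840e+02],
       [-9.99898945e-01,  3.56350526e-03,  1.37623463e-02,
         9.38070649e+00],
       [-1.41885122e-02, -1.89745802e-01, -9.81730725e-01,
         1.21357528e+03],
       [ 0.00000000e+00,  0.000000
[... 527 characters left out ...]
1. 245.] 3381 [ 424. -280.    7.] 34 [103. 112. 137.]
top caddy 0.47 [463. 214.] 648 [ 497. -289.   11.] 29 [160.  24.  20.]
top red_cup 0.9 [463. 214.] 625 [ 496. -288.   11.] 29 [162.  24.  20.]
top yellow_cup 0.58 [494. 242.] 621 [ 442. -347.   11.] 29 [185. 170.   0.]
top yellow_cup 0.21 [346. 231.] 271 [454. -31.  50.] 59 [180.  60.  52.]
top red_spool 0.58 [225. 259.] 276 [402. 221.  51.] 59 [204.5 207.5 204. ]
top blue_chalk 0.9 [300. 221.] 287 [485.  68.   9.] 15 [ 98. 145. 204.]
top stapler 0.65 [159. 258.] 1006 [398. 360.  37.] 49 [69. 81. 92.]
top stapler 0.65 [363. 290.] 865 [327. -69.  38.] 49 [ 32. 144.  67.]
top stapler 0.58 [283. 294.] 944 [324.  92.  38.] 51 [  1. 162. 167.]
```

View pics/top.png

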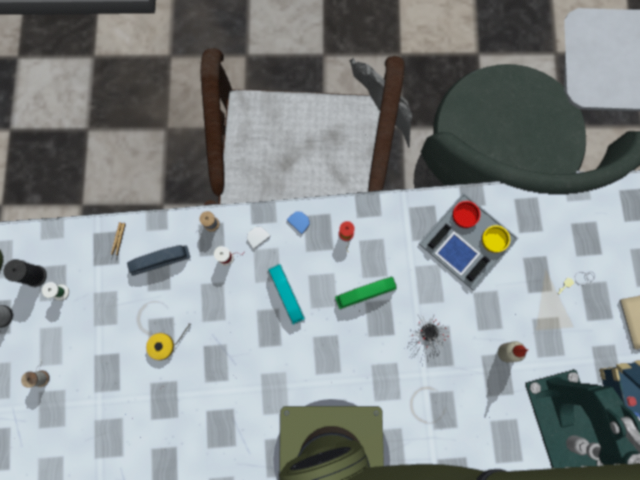

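View pics/side.png

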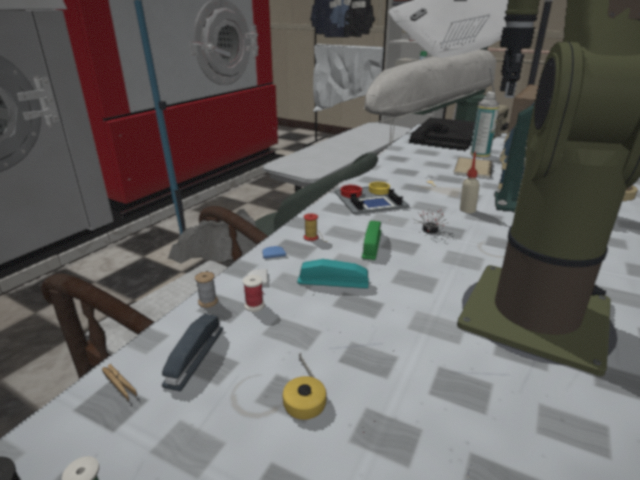

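The pictures show the grey stapler at (158,260), the red-thread spool at (223,256), the yellow-thread spool on its red bobbin at (346,231) and the blue chalk at (300,222). The caddy is at (468,243) with the red cup at (465,214) and the yellow cup at (496,240). The grey spool (208,220), the white chalk (258,238) and the green and turquoise staplers are to be left alone.

```bash
python3 - <<'E'
from h import *
for n in("top",):
  W=np.load("top.npz")["W"]
  for t,zmin in [("blue_chalk",5),("stapler",25),("red_spool",40),("grey_spool",40),("yellow_cup",18),("red_cup",18),("white_chalk",5)]:
    for r in trace(n,t):
      w=W[r["mask"]]; w=w[w[:,2]>zmin]
      if len(w)<15: continue
      c,s,a=cv2.minAreaRect(w[:,:2].astype(np.float32))
      print(t,round(r["p"],2),np.round(r["pixel"]),len(w),"mean",np.round(w.mean(0),1),"rect",np.round(c,1),np.round(s,1),round(a,1),"zmed",np.round(np.median(w[:,2]),1))
# table height check
print(np.nanmedian(W[225:300,380:410,2]), np.nanmedian(W[280:310,200:240,2]))
cp=camera_params("wrist");print(cp); print(sense()["position"])
E
```

```text
blue_chalk 0.9 [300. 221.] 274 mean [483.7  68.1   9.3] rect [484.6  66.9] [43.8 34.2] 44.8 zmed 9.2
stapler 0.65 [159. 258.] 771 mean [398.9 363.5  38.6] rect [399.4 366.7] [ 27.3 123.2] 17.3 zmed 39.5
stapler 0.65 [363. 290.] 732 mean [328.9 -71.4  38.6] rect [330.3 -72.4] [ 26.3 120.8] 19.5 zmed 39.3
stapler 0.58 [283. 294.] 741 mean [325.1  93.2  38.8] rect [326.2  93.8] [121.8  25.9] 24.7 zmed 39.6
red_spool 0.58 [225. 259.] 187 mean [404.5 224.1  51.7] rect [404.6 224.2] [29.4 30.1] 47.3 zmed 52.3
grey_spool 0.75 [210. 227.] 193 mean [480.1 257.4  51.4] rect [480.2 257.4] [30. 31.] 41.8 zmed 51.8
yellow_cup 0.58 [494. 242.] 161 mean [ 441.9 -345.7   22.3] rect [ 441.4 -345.7] [55.2 56.6] 79.4 zmed 22.3
yellow_cup 0.21 [346. 231.] 210 mean [456.9 -32.1  49.2] rect [457.8 -32.2] [30.7 32.9] 66.4 zmed 51.5
red_cup 0.9 [463. 214.] 169 mean [ 494.9 -287.2   22.2] rect [ 495.1 -286.6] [56.2 57.5] 11.5 zmed 22.3
white_chalk 0.72 [256. 235.] 304 mean [450.5 158.1   9. ] rect [452.1 158.6] [37.  45.6] 38.0 zmed 8.9
white_chalk 0.47 [224. 259.] 258 mean [403.4 222.6  44.4] rect [405.  224.7] [31.7 31.3] 45.5 zmed 51.2
-0.11698568178053392 -0.0469867837723541
{'vertical_fov': 58.881828172580434, 'cx': 319.59942017558956, 'cy': 242.63077971313177, 'world_from_camera': array([[ 3.33915625e-01, -8.95298330e-01, -2.94858026e-01,
         2.84757639e+02],
       [-9.42602681e-01, -3.17402242e-01, -1.03711151e-01,
        -5.63081349e+02],
       [-7.36178438e-04,  3.12564740e-01, -9.49896174e-01,
         3.73696915e+02],
       [ 0.00000000e+00,  0.00000000e+00,  0.00000000e+00,
         1.00000000e+00]])}
[ 208.33745921 -589.28764145  231.36031827]
```

Call:
jog_arm(
  moves=[
    [0,0,0,-0.159],
    [0,0,0,-0.159],
    [0,0,0,-0.159],
    [0,0,0,-0.159],
  ],
  claw=-0.4,
  squeeze=30,
)

```text
time_s: 1.25
position: [208.1, -589.3, 231.3]
tcp_rot: [-2.87, -1.278, -0.001]
ft_force: [-0.3, 0.6, 0.2]
opening: 0.7
grip_force: 0.0
```

Call:
jog_arm(
  moves=[
    [0.5,0,0,0],
    [1,0,0,0],
    [1,0,0,0],
  ],
)

```text
time_s: 1.62
position: [279.8, -511.0, 231.8]
tcp_rot: [-2.865, -1.288, -0.005]
ft_force: [0.1, 0.1, 0.0]
opening: 0.701
grip_force: 0.0
```

Call:
jog_arm(
  moves=[
    [0.5,0,0,0],
    [1,0,0,0],
    [1,0,0,0],
  ],
)

```text
time_s: 2.0
position: [345.6, -437.2, 231.8]
tcp_rot: [-2.865, -1.288, -0.004]
ft_force: [0.3, -0.0, -0.2]
opening: 0.699
grip_force: 0.0
```

Call:
jog_arm(
  moves=[
    [0.5,0,0,0],
    [1,0,0,0],
    [1,0,0,0],
    [1,0,0,0],
  ],
)

```text
time_s: 2.5
position: [407.6, -367.7, 231.2]
tcp_rot: [2.87, 1.276, -0.003]
ft_force: [-1.2, -0.6, -0.4]
opening: 0.697
grip_force: 0.0
```

```bash
cat >> h.py <<'E'
def goto(x,y,z,yaw,s=None):
    "tool y along yaw deg (world); tool-frame scaled delta from measured pose"
    s=s or sense(); M=R.from_rotvec(s["tcp_rot"]).as_matrix()
    d=M.T@(np.array([x,y,z])-s["position"])/100
    cur=np.degrees(np.arctan2(M[1,1],M[0,1])); t=-((yaw-cur+90)%180-90)/180
    print("pos",np.round(s["position"],1),"tooly",round(cur,2),"delta",np.round(d,3),"turn",round(t,4))
def masks(c,t,zmin,W):
    for r in trace(c,t):
        w=W[r["mask"]]; w=w[w[:,2]>zmin]
        if len(w)<30: continue
        q,sz,a=cv2.minAreaRect(w[:,:2].astype(np.float32))
        print(c,t,round(r["p"],2),np.round(r["pixel"]),len(w),"mean",np.round(w.mean(0),1),"rect",np.round(q,1),np.round(sz,1),round(a,1))
E
python3 - <<'E'
from h import *
p,W=shot("wrist","w1"); np.savez("w1.npz",p=p,W=W)
for t,z in (("red_cup",19),("yellow_cup",19),("caddy",3)): masks("wrist",t,z,W)
goto(457.5,-32.2,120,-42)
E
```

```text
wrist red_cup 0.91 [336.  47.] 1303 mean [ 499.4 -288.3   22.4] rect [ 498.2 -289.1] [56.8 57. ] 28.6
wrist yellow_cup 0.57 [338. 152.] 1006 mean [ 446.1 -347.9   22.4] rect [ 445. -348.] [56.4 56.3] 48.3
wrist caddy 0.69 [266.  96.] 26319 mean [ 437.3 -280.8    8.5] rect [ 443.4 -292.9] [149.2 150.5] 47.9
pos [ 407.4 -367.6  231.2] tooly -42.11 delta [ 2.825 -1.877  1.109] turn -0.0006
```

View pics/w1.png

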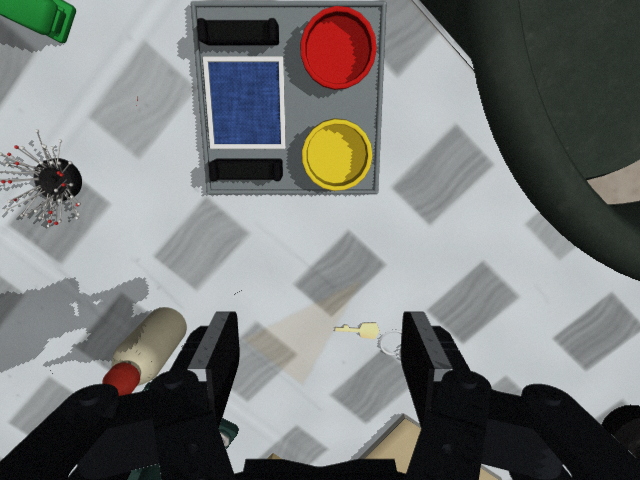

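The wrist view agrees with the caddy pose to 3 mm: cups at (338,47) and (338,152), pocket at (245,103). Going to the yellow-thread spool.

Call:
jog_arm(
  moves=[
    [0.47,-0.31,0,0],
    [0.94,-0.626,0,0],
    [0.94,-0.626,0,0],
  ],
)

```text
time_s: 3.08
position: [425.7, -250.0, 231.6]
tcp_rot: [-2.863, -1.289, -0.002]
ft_force: [1.0, -0.5, 0.9]
opening: 0.699
grip_force: 0.0
```

Call:
jog_arm(
  moves=[
    [0.47,-0.31,0,0],
    [0.94,-0.626,0,0],
    [0.94,-0.626,0,0],
  ],
)

```text
time_s: 3.45
position: [442.2, -138.9, 231.6]
tcp_rot: [-2.864, -1.29, -0.003]
ft_force: [1.1, -0.4, -0.3]
opening: 0.699
grip_force: 0.0
```

Call:
jog_arm(
  moves=[
    [0.47,-0.31,0.3,0],
    [0.94,-0.626,0.8,0],
    [0.94,-0.626,0.8,0],
    [0.94,-0.626,0.8,0],
  ],
)

```text
time_s: 3.95
position: [457.2, -32.0, 150.8]
tcp_rot: [2.869, 1.279, -0.003]
ft_force: [0.4, 0.0, 0.1]
opening: 0.699
grip_force: 0.0
```

```bash
python3 - <<'E'
from h import *
p,W=shot("wrist","w2")
for t,z in (("yellow_spool",45),): masks("wrist",t,z,W)
goto(457.5,-32.2,27,-42)
E
```

```text
wrist yellow_spool 0.68 [325. 232.] 2164 mean [461.4 -33.4  51.3] rect [461.1 -33.7] [32.2 31.3] 49.5
wrist yellow_spool 0.38 [549. 381.] 36 mean [492.8 -63.2 206.7] rect [491.3 -55.7] [26.2 30.3] 28.1
pos [457.7 -33.3 151.8] tooly -42.12 delta [ 0.008 -0.01   1.248] turn -0.0007
```

View pics/w2.png

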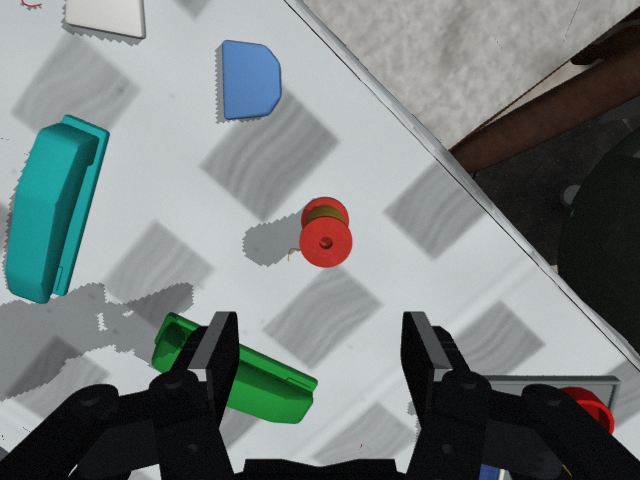

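The yellow-thread spool's top is at (326,242) in the wrist picture, between the open fingers, with nothing in the way. Gripping it.

Call:
jog_arm(
  moves=[
    [0.014,0.011,0.3,0],
    [0.014,0.011,0.6,0],
    [0.014,0.011,0.8,0],
    [0.014,0.011,0.8,0],
  ],
)

```text
time_s: 4.55
position: [458.9, -32.5, 71.1]
tcp_rot: [2.87, 1.275, -0.002]
ft_force: [0.0, 1.0, -0.0]
opening: 0.702
grip_force: 0.0
```

Call:
jog_arm(
  moves=[
    [0,0,0.25,0],
    [0,0,0.448,0],
    [0,0,0.448,0],
    [0,0,0.448,0],
  ],
)

```text
time_s: 5.05
position: [459.8, -31.1, 27.7]
tcp_rot: [2.869, 1.278, 0.002]
ft_force: [-0.2, 0.0, -0.6]
opening: 0.701
grip_force: 0.0
```

Call:
jog_arm(
  moves=[
    [0,0,0,0],
    [0,0,0,0],
    [0,0,0,0],
    [0,0,0,0],
    [0,0,0,0],
    [0,0,0,0],
  ],
  claw=1,
  squeeze=30,
)

```text
time_s: 5.8
position: [459.8, -30.7, 27.3]
tcp_rot: [2.868, 1.279, 0.003]
ft_force: [0.5, -1.6, 8.1]
opening: 0.342
grip_force: 29.0
```

Call:
jog_arm(
  moves=[
    [0,0,-0.2,0],
    [0,0,-0.5,0],
    [0,0,-0.8,0],
    [0,0,-0.8,0],
  ],
)

```text
time_s: 6.3
position: [460.3, -30.5, 108.3]
tcp_rot: [2.868, 1.279, 0.006]
ft_force: [0.4, 0.8, -0.6]
opening: 0.338
grip_force: 29.6
```

Call:
jog_arm(
  moves=[
    [-0.41,0.33,-0.2,0],
    [-0.82,0.664,-0.4,0],
    [-0.82,0.664,-0.4,0],
  ],
)

```text
time_s: 6.68
position: [452.8, -141.9, 146.7]
tcp_rot: [2.873, 1.263, -0.002]
ft_force: [-0.1, 0.3, -1.2]
opening: 0.339
grip_force: 29.7
```

Call:
jog_arm(
  moves=[
    [-0.41,0.33,0,0],
    [-0.82,0.664,0,0],
    [-0.82,0.664,0,0],
  ],
)

```text
time_s: 7.05
position: [446.8, -245.5, 145.2]
tcp_rot: [2.873, 1.268, -0.004]
ft_force: [1.0, 0.1, -0.8]
opening: 0.341
grip_force: 29.8
```

Call:
jog_arm(
  moves=[
    [-0.41,0.33,0,0],
    [-0.82,0.664,0,0],
    [-0.82,0.664,0,0],
    [-0.82,0.664,0,0],
    [-0.82,0.664,0,0],
  ],
)

```text
time_s: 7.68
position: [443.7, -343.8, 146.2]
tcp_rot: [-2.865, -1.285, -0.001]
ft_force: [0.4, -0.4, -0.5]
opening: 0.337
grip_force: 29.8
```

```bash
python3 - <<'E'
from h import *
p,W=shot("wrist","w3")
for t,z in (("yellow_cup",19),("red_cup",19),("yellow_spool",45),("caddy",3)): masks("wrist",t,z,W)
goto(443.5,-347,37,-42)
E
```

```text
wrist yellow_cup 0.79 [324. 227.] 1377 mean [ 449.  -343.5   22.3] rect [ 446.8 -346.2] [52.4 57.3] 46.3
wrist red_cup 0.67 [324. 105.] 1987 mean [ 499.8 -288.    22.4] rect [ 498.6 -288.7] [57.1 56.2] 47.3
wrist yellow_spool 0.63 [324. 341.] 10696 mean [ 447.2 -342.3  158.4] rect [ 445.4 -346.5] [33.3 33.8] 50.8
wrist caddy 0.76 [236. 158.] 38484 mean [ 439.  -278.7    8.6] rect [ 443.6 -293. ] [150.1 150.3] 48.0
wrist caddy 0.17 [327. 105.] 7612 mean [ 498.9 -288.3   12.6] rect [ 497.3 -289.1] [59.4 59. ] 89.8
pos [ 443.3 -345.8  146.6] tooly -41.84 delta [-0.008  0.009  1.096] turn 0.0009
```

View pics/w3.png

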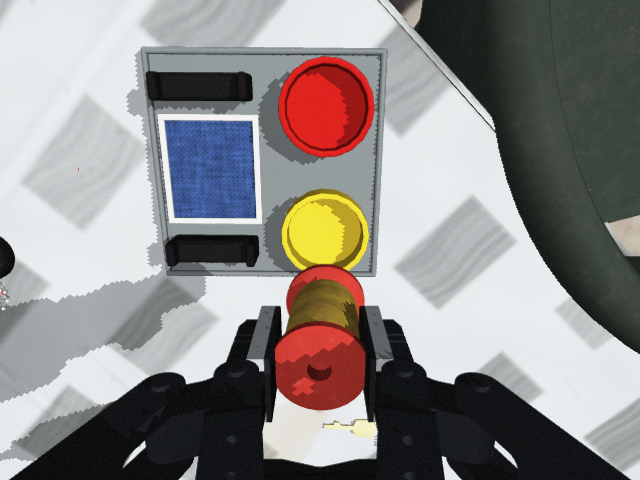

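The spool sits upright in the fingers at (320,365), and the yellow cup is straight below it. Lowering.

Call:
jog_arm(
  moves=[
    [-0.014,0.01,0.2,0],
    [-0.014,0.01,0.5,0],
    [-0.014,0.01,0.75,0],
    [-0.014,0.01,0.75,0],
    [-0.014,0.01,0.75,0],
  ],
)

```text
time_s: 8.55
position: [443.4, -348.4, 72.3]
tcp_rot: [2.868, 1.28, 0.001]
ft_force: [1.0, 0.3, -0.5]
opening: 0.336
grip_force: 29.8
```

Call:
jog_arm(
  moves=[
    [0,0,0.1,0],
    [0,0,0.2,0],
    [0,0,0.3,0],
    [0,0,0.345,0],
    [0,0,0.345,0],
    [0,0,0.345,0],
  ],
)

```text
time_s: 9.3
position: [442.9, -348.2, 36.9]
tcp_rot: [2.869, 1.28, 0.0]
ft_force: [-0.3, 0.4, 0.6]
opening: 0.34
grip_force: 29.8
```

Call:
jog_arm(
  moves=[
    [0,0,0,0],
    [0,0,0,0],
    [0,0,0,0],
    [0,0,0,0],
  ],
  claw=-0.2,
)

```text
time_s: 9.8
position: [442.8, -348.3, 37.0]
tcp_rot: [2.869, 1.28, -0.0]
ft_force: [0.1, -0.5, -0.7]
opening: 0.599
grip_force: 0.0
```

Call:
jog_arm(
  moves=[
    [0,0,-0.2,0],
    [0,0,-0.5,0],
    [0,0,-1,0],
    [0,0,-1,0],
    [0,0,-1,0],
  ],
)

```text
time_s: 10.42
position: [442.3, -348.2, 136.7]
tcp_rot: [-2.869, -1.28, 0.001]
ft_force: [0.3, 0.1, -0.1]
opening: 0.599
grip_force: 0.0
```

```bash
python3 - <<'E'
from h import *
p,W=shot("wrist","w4")
for t,z in (("yellow_spool",45),): masks("wrist",t,z,W)
goto(485.5,66.5,150,-45.2)
E
```

```text
wrist yellow_spool 0.82 [325. 246.] 2598 mean [ 444.8 -350.7   59.9] rect [ 444.3 -351.2] [31.6 31.7] 63.3
pos [ 441.9 -347.8  135.8] tooly -41.91 delta [ 3.375 -2.443 -0.138] turn 0.0183
```

Call:
jog_arm(
  moves=[
    [0.42,-0.3,-0.2,0],
    [0.844,-0.611,-0.2,0],
    [0.844,-0.611,-0.2,0],
  ],
  claw=-0.4,
)

```text
time_s: 10.9
position: [454.2, -239.0, 156.3]
tcp_rot: [-2.86, -1.291, -0.0]
ft_force: [-0.1, -0.4, -0.4]
opening: 0.703
grip_force: 0.0
```

Call:
jog_arm(
  moves=[
    [0.42,-0.3,0,0],
    [0.844,-0.611,0,0],
    [0.844,-0.611,0,0],
  ],
)

```text
time_s: 11.28
position: [465.1, -136.4, 156.3]
tcp_rot: [-2.861, -1.291, -0.0]
ft_force: [0.6, -0.4, -0.7]
opening: 0.705
grip_force: 0.0
```

Call:
jog_arm(
  moves=[
    [0.42,-0.3,0,0],
    [0.844,-0.611,0,0],
    [0.844,-0.611,0,0],
  ],
)

```text
time_s: 11.65
position: [476.2, -33.5, 156.4]
tcp_rot: [-2.863, -1.289, -0.001]
ft_force: [-0.3, -0.4, -0.5]
opening: 0.703
grip_force: 0.0
```

Call:
jog_arm(
  moves=[
    [0.42,-0.3,0,0],
    [0.844,-0.611,0.3,0.0183],
    [0.844,-0.611,0.3,0.0183],
    [0.844,-0.611,0.3,0.0183],
    [0.844,-0.611,0.3,0.0183],
    [0.844,-0.611,0.3,0.0183],
  ],
)

```text
time_s: 12.4
position: [486.7, 64.3, 127.2]
tcp_rot: [2.906, 1.192, 0.0]
ft_force: [0.2, 0.0, -0.1]
opening: 0.699
grip_force: 0.0
```

```bash
python3 - <<'E'
from h import *
p,W=shot("wrist","w5")
for t,z in (("blue_chalk",5),): masks("wrist",t,z,W)
goto(485.5,66.5,3,-45.2)
E
```

```text
wrist blue_chalk 0.66 [316. 229.] 3433 mean [488.2  68.    8.5] rect [488.3  66.3] [45.9 36.3] 45.6
pos [486.7  65.1 127.3] tooly -45.31 delta [ 1.000e-03 -1.900e-02  1.243e+00] turn -0.0006
```

View pics/w5.png

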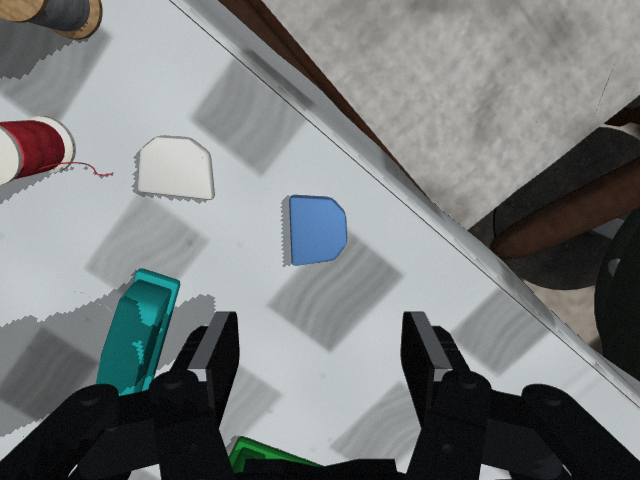

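The blue chalk lies at (316,230), long side along the tool's x and chamfered side to the right, with the white one apart at (175,168). Gripping the blue one low.

Call:
jog_arm(
  moves=[
    [0.009,-0.012,0.4,0],
    [0.009,-0.012,0.7,0],
    [0.009,-0.012,0.9,0],
    [0.009,-0.012,0.9,0],
    [0.009,-0.012,0.9,0],
  ],
)

```text
time_s: 13.12
position: [486.7, 67.6, 37.6]
tcp_rot: [2.905, 1.196, 0.001]
ft_force: [-0.6, 0.0, 0.9]
opening: 0.701
grip_force: 0.0
```

Call:
jog_arm(
  moves=[
    [0,0,0.1,0],
    [0,0,0.2,0],
    [0,0,0.3,0],
    [0,0,0.343,0],
    [0,0,0.343,0],
    [0,0,0.343,0],
  ],
)

```text
time_s: 13.88
position: [486.3, 67.7, 2.8]
tcp_rot: [2.904, 1.197, 0.0]
ft_force: [0.1, 0.7, -0.1]
opening: 0.701
grip_force: 0.0
```

Call:
jog_arm(
  moves=[
    [0,0,0,0],
    [0,0,0,0],
    [0,0,0,0],
    [0,0,0,0],
    [0,0,0,0],
    [0,0,0,0],
  ],
  claw=1,
  squeeze=25,
)

```text
time_s: 14.62
position: [486.3, 67.8, 3.2]
tcp_rot: [2.904, 1.197, 0.001]
ft_force: [-0.6, -0.2, 5.7]
opening: 0.409
grip_force: 24.9
```

Call:
jog_arm(
  moves=[
    [0,0,-0.1,0],
    [0,0,-0.3,0],
    [0,0,-0.6,0],
    [0,0,-1,0],
    [0,0,-1,0],
    [0,0,-1,0],
  ],
)

```text
time_s: 15.38
position: [486.1, 67.5, 102.7]
tcp_rot: [2.905, 1.197, -0.0]
ft_force: [0.3, 0.4, -1.2]
opening: 0.405
grip_force: 25.0
```

```bash
python3 - <<'E'
from h import *
p,W=shot("wrist","w6")
for t,z in (("blue_chalk",5),): masks("wrist",t,z,W)
goto(414.5,-267.5,109,-42)
E
```

```text
wrist blue_chalk 0.8 [314. 328.] 9893 mean [487.6  69.9 107.9] rect [486.4  67.2] [47.6 35.8] 44.4
pos [485.6  67.5 101.9] tooly -45.21 delta [-2.865  1.876 -0.067] turn -0.0178
```

View pics/w6.png

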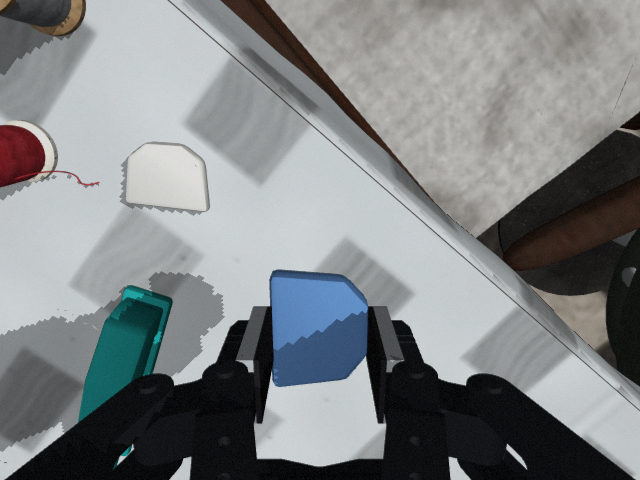

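The blue chalk is held level and square in the fingers at (320,328). Carrying it to the pocket.

Call:
jog_arm(
  moves=[
    [-0.47,0.31,0,0],
    [-0.955,0.626,0,0],
    [-0.955,0.626,0,0],
  ],
)

```text
time_s: 15.85
position: [459.6, -50.0, 101.6]
tcp_rot: [2.909, 1.183, -0.01]
ft_force: [0.0, 1.0, -0.2]
opening: 0.405
grip_force: 25.0
```

Call:
jog_arm(
  moves=[
    [-0.47,0.31,0,0],
    [-0.955,0.626,0,0],
    [-0.955,0.626,0,0],
  ],
)

```text
time_s: 16.23
position: [436.6, -160.8, 101.8]
tcp_rot: [2.909, 1.183, -0.006]
ft_force: [0.1, 0.7, -1.0]
opening: 0.408
grip_force: 25.0
```

Call:
jog_arm(
  moves=[
    [-0.47,0.31,0,0],
    [-0.955,0.626,0,-0.0178],
    [-0.955,0.626,0,-0.0178],
    [-0.955,0.626,0,-0.0178],
    [-0.955,0.626,0,-0.0178],
    [-0.955,0.626,0,-0.0178],
  ],
)

```text
time_s: 16.98
position: [416.0, -265.6, 102.7]
tcp_rot: [-2.867, -1.282, -0.0]
ft_force: [-0.6, 0.9, -0.2]
opening: 0.406
grip_force: 25.1
```

```bash
python3 - <<'E'
from h import *
p,W=shot("wrist","w7")
for t,z in (("blue_chalk",60),("caddy",3),("red_cup",19)): masks("wrist",t,z,W)
goto(415,-267.7,9.5,-42)
E
```

```text
wrist blue_chalk 0.81 [314. 327.] 9857 mean [ 417.5 -263.1  107.8] rect [ 416.8 -265.5] [46.4 35.7] 48.1
wrist caddy 0.8 [361. 207.] 33687 mean [ 453.1 -265.9    8.2] rect [ 443.7 -293. ] [149.7 150.4] 48.0
wrist red_cup 0.89 [461. 183.] 2696 mean [ 499.6 -288.1   22.2] rect [ 498.3 -288.6] [57.4 57.2] 44.6
pos [ 415.5 -266.9  102.7] tooly -41.94 delta [-0.009  0.001  0.932] turn 0.0003
```

Call:
jog_arm(
  moves=[
    [-0.02,0.01,0.3,0],
    [-0.02,0.01,0.5,0],
    [-0.02,0.01,0.65,0],
    [-0.02,0.01,0.65,0],
    [-0.02,0.01,0.65,0],
  ],
)

```text
time_s: 17.8
position: [415.0, -269.6, 38.2]
tcp_rot: [2.869, 1.278, 0.001]
ft_force: [0.3, 0.1, 0.8]
opening: 0.406
grip_force: 25.0
```

Call:
jog_arm(
  moves=[
    [0,0,0.1,0],
    [0,0,0.18,0],
    [0,0,0.25,0],
    [0,0,0.28,0],
    [0,0,0.28,0],
    [0,0,0.28,0],
  ],
)

```text
time_s: 18.55
position: [414.7, -269.6, 9.7]
tcp_rot: [2.87, 1.278, 0.0]
ft_force: [-0.7, 0.7, 0.4]
opening: 0.408
grip_force: 25.0
```

Call:
jog_arm(
  moves=[
    [0,0,0,0],
    [0,0,0,0],
    [0,0,0,0],
    [0,0,0,0],
  ],
  claw=-0.2,
)

```text
time_s: 19.05
position: [414.7, -269.6, 9.7]
tcp_rot: [2.87, 1.278, 0.0]
ft_force: [0.1, -0.0, 0.7]
opening: 0.602
grip_force: 0.0
```

Call:
jog_arm(
  moves=[
    [0,0,-0.2,0],
    [0,0,-0.5,0],
    [0,0,-1,0],
    [0,0,-1,0],
    [0,0,-1,0],
  ],
)

```text
time_s: 19.68
position: [414.3, -269.7, 109.6]
tcp_rot: [2.87, 1.277, -0.0]
ft_force: [-0.6, 0.4, -1.0]
opening: 0.602
grip_force: 0.0
```

```bash
python3 - <<'E'
from h import *
p,W=shot("wrist","w8")
for t,z in (("blue_chalk",10),("caddy",3)): masks("wrist",t,z,W)
goto(406,223.5,150,-42)
E
```

```text
wrist blue_chalk 0.63 [317. 241.] 4055 mean [ 415.3 -267.8   14.4] rect [ 415.4 -269.7] [46.6 36.3] 48.0
wrist caddy 0.88 [350. 216.] 37322 mean [ 440.2 -274.2    9. ] rect [ 443.5 -293.2] [150.2 150.6] 48.0
pos [ 413.9 -269.2  108.7] tooly -41.99 delta [ 3.609 -3.356 -0.409] turn 0.0
```

View pics/w8.png

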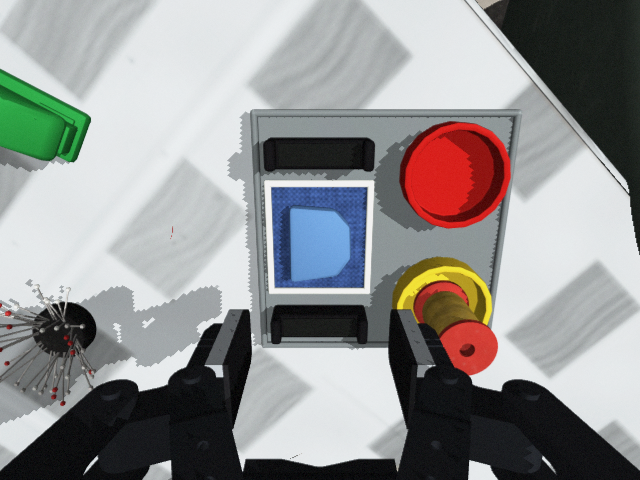

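The blue chalk lies flat in the middle of the pocket, at (320,243), and the yellow-thread spool stands in its cup. Now the red-thread spool.

Call:
jog_arm(
  moves=[
    [0.3,-0.28,-0.3,0],
    [0.6,-0.56,-0.4,0],
    [0.905,-0.84,-0.4,0],
    [0.905,-0.84,-0.4,0],
  ],
  claw=-0.4,
)

```text
time_s: 20.32
position: [412.7, -142.5, 149.3]
tcp_rot: [-2.863, -1.287, 0.001]
ft_force: [-0.3, -1.2, -0.2]
opening: 0.699
grip_force: 0.0
```

Call:
jog_arm(
  moves=[
    [0.45,-0.42,0,0],
    [0.905,-0.84,0,0],
    [0.905,-0.84,0,0],
  ],
)

```text
time_s: 20.7
position: [411.5, -17.3, 149.3]
tcp_rot: [-2.861, -1.293, -0.002]
ft_force: [-0.7, -1.3, -0.4]
opening: 0.695
grip_force: 0.0
```

Call:
jog_arm(
  moves=[
    [0.45,-0.42,0,0],
    [0.905,-0.84,0,0],
    [0.905,-0.84,0,0],
  ],
)

```text
time_s: 21.08
position: [409.9, 105.6, 149.3]
tcp_rot: [-2.862, -1.289, -0.004]
ft_force: [-0.3, -0.3, 0.3]
opening: 0.702
grip_force: 0.0
```

Call:
jog_arm(
  moves=[
    [0.45,-0.42,0,0],
    [0.905,-0.84,0,0],
    [0.905,-0.84,0,0],
    [0.905,-0.84,0,0],
    [0.905,-0.84,0,0],
    [0.905,-0.84,0,0],
  ],
)

```text
time_s: 21.82
position: [407.5, 222.4, 149.6]
tcp_rot: [2.871, 1.273, -0.001]
ft_force: [-0.4, -0.1, 0.0]
opening: 0.698
grip_force: 0.0
```

```bash
python3 - <<'E'
from h import *
p,W=shot("wrist","w9")
for t,z in (("red_spool",45),): masks("wrist",t,z,W)
goto(406.3,223.4,27,-42)
E
```

```text
wrist red_spool 0.6 [319. 235.] 2132 mean [409.2 223.7  51.3] rect [409.2 223.6] [31.2 31. ] 70.7
pos [407.4 223.2 149.7] tooly -42.1 delta [-0.006 -0.01   1.227] turn -0.0005
```

View pics/w9.png

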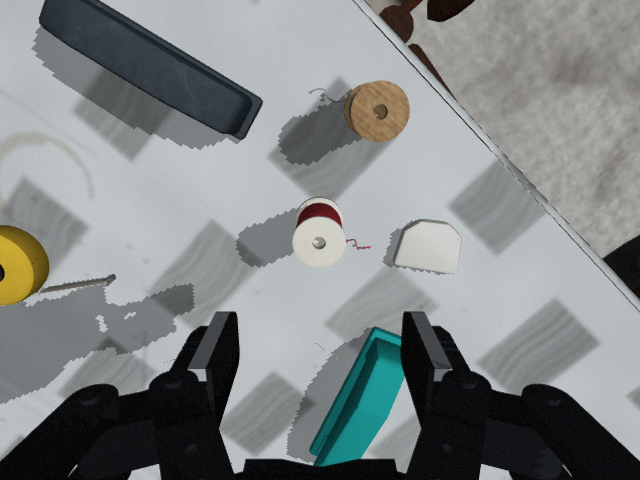

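The red-thread spool's top is at (319,242) between the fingers. The white chalk (430,247) and grey spool (377,110) are clear of them. Gripping.

Call:
jog_arm(
  moves=[
    [0,0,0.3,0],
    [0,0,0.6,0],
    [0,0,0.8,0],
    [0,0,0.8,0],
  ],
)

```text
time_s: 22.42
position: [406.5, 223.6, 68.7]
tcp_rot: [2.869, 1.278, -0.004]
ft_force: [0.2, 1.3, 1.3]
opening: 0.702
grip_force: 0.0
```

Call:
jog_arm(
  moves=[
    [0,0,0.2,0],
    [0,0,0.427,0],
    [0,0,0.427,0],
    [0,0,0.427,0],
  ],
)

```text
time_s: 22.92
position: [407.6, 224.4, 28.0]
tcp_rot: [-2.87, -1.277, -0.002]
ft_force: [0.5, -0.9, 0.0]
opening: 0.7
grip_force: 0.0
```

Call:
jog_arm(
  moves=[
    [0,0,0,0],
    [0,0,0,0],
    [0,0,0,0],
    [0,0,0,0],
    [0,0,0,0],
    [0,0,0,0],
  ],
  claw=1,
  squeeze=30,
)

```text
time_s: 23.68
position: [407.9, 224.3, 27.8]
tcp_rot: [2.87, 1.277, 0.003]
ft_force: [0.1, -0.3, 6.6]
opening: 0.335
grip_force: 29.0
```

Call:
jog_arm(
  moves=[
    [0,0,-0.3,0],
    [0,0,-0.6,0],
    [0,0,-1,0],
    [0,0,-1,0],
    [0,0,-1,0],
  ],
)

```text
time_s: 24.3
position: [407.1, 224.0, 126.9]
tcp_rot: [2.87, 1.277, -0.0]
ft_force: [-0.9, -0.0, -1.9]
opening: 0.336
grip_force: 29.6
```

```bash
python3 - <<'E'
from h import *
p,W=shot("wrist","w10")
masks("wrist","red_spool",100,W)
goto(497,-288.2,150,-42)
E
```

```text
wrist red_spool 0.88 [321. 339.] 10581 mean [411.2 227.1 139.8] rect [408.1 223. ] [33.5 33. ] 30.1
pos [406.6 223.9 126.2] tooly -41.99 delta [-3.201  4.098 -0.233] turn 0.0
```

Call:
jog_arm(
  moves=[
    [-0.32,0.41,-0.24,0],
    [-0.64,0.82,-0.24,0],
    [-0.64,0.82,-0.24,0],
  ],
)

```text
time_s: 24.78
position: [424.8, 116.4, 150.0]
tcp_rot: [2.873, 1.265, -0.007]
ft_force: [0.3, 0.5, -0.5]
opening: 0.335
grip_force: 29.7
```

Call:
jog_arm(
  moves=[
    [-0.32,0.41,0,0],
    [-0.64,0.82,0,0],
    [-0.64,0.82,0,0],
  ],
)

```text
time_s: 25.15
position: [443.0, 15.1, 149.9]
tcp_rot: [2.874, 1.266, -0.006]
ft_force: [0.3, 0.3, -0.2]
opening: 0.33
grip_force: 29.8
```

Call:
jog_arm(
  moves=[
    [-0.32,0.41,0,0],
    [-0.64,0.82,0,0],
    [-0.64,0.82,0,0],
  ],
)

```text
time_s: 25.52
position: [461.5, -86.5, 150.0]
tcp_rot: [2.874, 1.267, -0.003]
ft_force: [0.1, 0.2, -0.4]
opening: 0.335
grip_force: 29.8
```

Call:
jog_arm(
  moves=[
    [-0.32,0.41,0,0],
    [-0.64,0.82,0,0],
    [-0.64,0.82,0,0],
  ],
)

```text
time_s: 25.9
position: [479.9, -188.3, 150.0]
tcp_rot: [2.873, 1.269, -0.001]
ft_force: [0.7, 0.5, -1.2]
opening: 0.336
grip_force: 29.9
```

Call:
jog_arm(
  moves=[
    [-0.32,0.41,0,0],
    [-0.64,0.82,0,0],
    [-0.64,0.82,0,0],
    [-0.64,0.82,0,0],
    [-0.64,0.82,0,0],
    [-0.64,0.82,0,0],
  ],
)

```text
time_s: 26.65
position: [498.1, -286.1, 151.1]
tcp_rot: [-2.868, -1.281, -0.0]
ft_force: [0.1, -0.3, -0.8]
opening: 0.332
grip_force: 29.9
```

```bash
python3 - <<'E'
from h import *
p,W=shot("wrist","w11")
masks("wrist","red_spool",100,W); masks("wrist","red_cup",19,W)
goto(497,-288.2,37.5,-42)
E
```

```text
wrist red_spool 0.72 [318. 338.] 10725 mean [ 502.2 -282.9  163.5] rect [ 498.9 -286.4] [33.9 32.7] 10.3
wrist red_cup 0.66 [322. 228.] 1338 mean [ 502.5 -284.5   22.5] rect [ 500.5 -286.8] [52.4 57.5] 48.1
pos [ 497.9 -287.3  151.1] tooly -41.95 delta [-0.013 -0.     1.136] turn 0.0003
```

Call:
jog_arm(
  moves=[
    [-0.015,0.008,0.3,0],
    [-0.015,0.008,0.6,0],
    [-0.015,0.008,0.8,0],
    [-0.015,0.008,0.8,0],
    [-0.015,0.008,0.8,0],
  ],
)

```text
time_s: 27.42
position: [498.0, -289.6, 71.8]
tcp_rot: [2.869, 1.277, 0.002]
ft_force: [0.9, -0.5, 0.7]
opening: 0.332
grip_force: 29.9
```

Call:
jog_arm(
  moves=[
    [0,0,0.1,0],
    [0,0,0.2,0],
    [0,0,0.3,0],
    [0,0,0.33,0],
    [0,0,0.33,0],
    [0,0,0.33,0],
  ],
)

```text
time_s: 28.18
position: [497.6, -289.5, 38.2]
tcp_rot: [2.87, 1.278, 0.001]
ft_force: [0.1, -0.0, -0.6]
opening: 0.329
grip_force: 29.9
```

Call:
jog_arm(
  moves=[
    [0,0,0,0],
    [0,0,0,0],
    [0,0,0,0],
    [0,0,0,0],
  ],
  claw=-0.2,
)

```text
time_s: 28.68
position: [497.4, -289.5, 38.1]
tcp_rot: [2.87, 1.278, 0.0]
ft_force: [0.3, 0.2, -0.0]
opening: 0.6
grip_force: 0.0
```

Call:
jog_arm(
  moves=[
    [0,0,-0.2,0],
    [0,0,-0.5,0],
    [0,0,-1,0],
    [0,0,-1,0],
    [0,0,-1,0],
  ],
)

```text
time_s: 29.3
position: [496.9, -289.6, 137.8]
tcp_rot: [2.87, 1.278, -0.001]
ft_force: [0.1, 1.3, -1.4]
opening: 0.603
grip_force: 0.0
```

```bash
python3 - <<'E'
from h import *
p,W=shot("wrist","w12")
masks("wrist","red_spool",45,W)
goto(401,366,150,17.3)
E
```

```text
wrist red_spool 0.74 [321. 246.] 2732 mean [ 499.4 -289.7   59.5] rect [ 498.4 -290.6] [32.3 31.6] 49.6
pos [ 496.4 -289.3  136.9] tooly -42.0 delta [ 4.231 -5.094 -0.124] turn -0.3294
```

Call:
jog_arm(
  moves=[
    [0.35,-0.42,-0.2,0],
    [0.705,-0.849,-0.2,0],
    [0.705,-0.849,-0.2,0],
  ],
  claw=-0.4,
)

```text
time_s: 29.78
position: [480.7, -174.7, 157.5]
tcp_rot: [-2.86, -1.289, 0.001]
ft_force: [-0.9, -0.7, -0.8]
opening: 0.697
grip_force: 0.0
```

Call:
jog_arm(
  moves=[
    [0.35,-0.42,0,0],
    [0.705,-0.849,0,0],
    [0.705,-0.849,0,0],
  ],
)

```text
time_s: 30.15
position: [465.0, -66.5, 157.5]
tcp_rot: [-2.862, -1.289, 0.001]
ft_force: [0.1, -0.4, 1.0]
opening: 0.703
grip_force: 0.0
```

Call:
jog_arm(
  moves=[
    [0.35,-0.42,0,0],
    [0.705,-0.849,0,0],
    [0.705,-0.849,0,0],
  ],
)

```text
time_s: 30.52
position: [449.6, 42.1, 157.6]
tcp_rot: [-2.863, -1.288, -0.001]
ft_force: [0.5, -0.9, 0.5]
opening: 0.7
grip_force: 0.0
```

Call:
jog_arm(
  moves=[
    [0.35,-0.42,0,0],
    [0.705,-0.849,0,0],
    [0.705,-0.849,0,0],
  ],
)

```text
time_s: 30.9
position: [434.0, 151.0, 157.7]
tcp_rot: [-2.864, -1.286, -0.003]
ft_force: [1.2, -0.8, 0.3]
opening: 0.7
grip_force: 0.0
```

Call:
jog_arm(
  moves=[
    [0.35,-0.42,0,0],
    [0.705,-0.849,0,0],
    [0.705,-0.849,0,0],
  ],
)

```text
time_s: 31.28
position: [418.1, 259.8, 157.7]
tcp_rot: [-2.865, -1.284, -0.003]
ft_force: [0.6, 0.2, -0.5]
opening: 0.698
grip_force: 0.0
```

Call:
jog_arm(
  moves=[
    [0.35,-0.42,0,-0.05],
    [0.705,-0.849,0,-0.1],
    [0.705,-0.849,0,-0.2],
    [0.705,-0.849,0,-0.25],
    [0.705,-0.849,0,-0.329],
    [0.705,-0.849,0,-0.329],
    [0.705,-0.849,0,-0.329],
    [0.705,-0.849,0,-0.329],
    [0.705,-0.849,0,-0.329],
  ],
)

```text
time_s: 32.4
position: [402.3, 365.0, 157.8]
tcp_rot: [1.866, 2.526, -0.001]
ft_force: [0.1, -0.8, -0.9]
opening: 0.702
grip_force: 0.0
```

```bash
python3 - <<'E'
from h import *
p,W=shot("wrist","w13")
masks("wrist","stapler",25,W)
goto(401,366,12,17.3); print(sense()["joints"])
E
```

```text
wrist stapler 0.72 [316. 215.] 7026 mean [400.5 372.2  38.1] rect [402.  366.9] [ 26.  120.7] 17.5
pos [402.  365.5 158. ] tooly 17.17 delta [ 0.008 -0.008  1.46 ] turn -0.0007
[-0.49099285  0.73602781 -0.5597737   1.8735143   0.58587454  0.70169271
 -1.09522026]
```

View pics/w13.png

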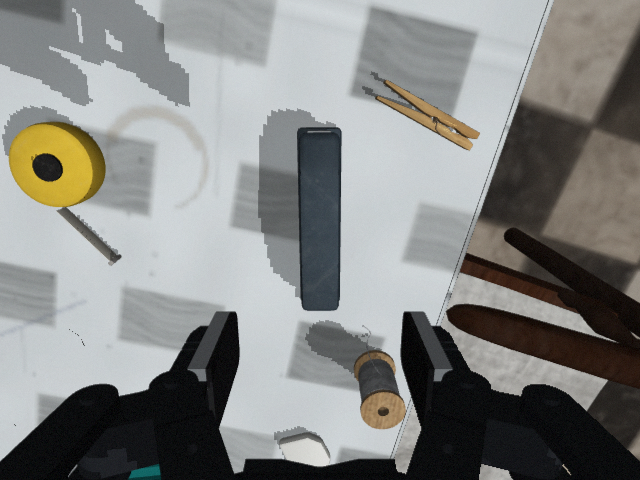

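The grey stapler lies under the hand from (320,128) to (320,310), in line with the tool's x. The grey spool (380,390) is near, but clear of the fingers' way down. Checking the stapler's true middle with the low parts included.

```bash
python3 - <<'E'
from h import *
p,W=shot("wrist","w13b")
a=np.radians(107.3); u=np.array([np.cos(a),np.sin(a)])
for n,WW in(("wrist",W),("top",np.load("top.npz")["W"])):
  w=WW.reshape(-1,3); w=w[(abs(w[:,0]-400)<75)&(abs(w[:,1]-366)<75)&(w[:,2]<60)]
  d=w[:,:2]-[401,366]; s=d@u; t=d@[u[1],-u[0]]
  for lo,hi in((4,11),(15,30),(25,60),(36,60)):
    k=(w[:,2]>lo)&(w[:,2]<hi)&(abs(t)<20); print(n,lo,k.sum(),np.round(np.percentile(s[k],[0.5,99.5]),1),np.round(np.percentile(t[k],[1,99]),1))
E
```

```text
wrist 4 447 [-63.5  62.8] [-13.8  16.3]
wrist 15 516 [49.2 61.1] [-11.5  13.7]
wrist 25 6990 [-57.8  59.7] [-11.5  13.8]
wrist 36 5211 [-50.9  41.8] [-11.2  13.8]
top 4 185 [-77.7  82. ] [-18.5  18.5]
top 15 101 [-61.5  62.6] [-14.4  11. ]
top 25 780 [-59.   61.1] [-14.4  11.9]
top 36 567 [-56.2  47.3] [-14.4  11.6]
```

Call:
jog_arm(
  moves=[
    [0.008,-0.008,0.4,0],
    [0.008,-0.008,0.7,0],
    [0.008,-0.008,1,0],
    [0.008,-0.008,1,0],
    [0.008,-0.008,1,0],
  ],
)

```text
time_s: 33.17
position: [401.1, 366.9, 58.8]
tcp_rot: [1.864, 2.529, 0.002]
ft_force: [0.2, 0.5, 0.2]
opening: 0.699
grip_force: 0.0
```

Call:
jog_arm(
  moves=[
    [0,0,0.15,0],
    [0,0,0.3,0],
    [0,0,0.44,0],
    [0,0,0.44,0],
    [0,0,0.44,0],
  ],
)

```text
time_s: 33.8
position: [400.8, 366.3, 13.9]
tcp_rot: [1.864, 2.529, -0.0]
ft_force: [-0.1, 0.8, -0.2]
opening: 0.699
grip_force: 0.0
```

Call:
jog_arm(
  moves=[
    [0,0,0,0],
    [0,0,0,0],
    [0,0,0,0],
    [0,0,0,0],
    [0,0,0,0],
    [0,0,0,0],
    [0,0,0,0],
  ],
  claw=1,
  squeeze=55,
)

```text
time_s: 34.67
position: [401.2, 366.5, 14.5]
tcp_rot: [1.864, 2.529, 0.002]
ft_force: [0.4, -0.5, 5.3]
opening: 0.291
grip_force: 55.9
```

Call:
jog_arm(
  moves=[
    [0,0,-0.1,0],
    [0,0,-0.3,0],
    [0,0,-0.6,0],
    [0,0,-1,0],
    [0,0,-1,0],
    [0,0,-1,0],
  ],
)

```text
time_s: 35.42
position: [400.6, 365.3, 113.3]
tcp_rot: [1.864, 2.528, -0.003]
ft_force: [0.0, -1.0, -2.5]
opening: 0.292
grip_force: 55.0
```

```bash
python3 - <<'E'
from h import *
p,W=shot("wrist","w14")
masks("wrist","stapler",100,W)
goto(415.2,-268,150,-42)
E
```

```text
wrist stapler 0.69 [317. 301.] 24776 mean [395.4 383.4 135.2] rect [398.  374.1] [ 30.1 106.7] 17.0
pos [400.2 365.1 112.7] tooly 17.22 delta [-6.093 -1.732 -0.358] turn 0.329
```

View pics/w14.png

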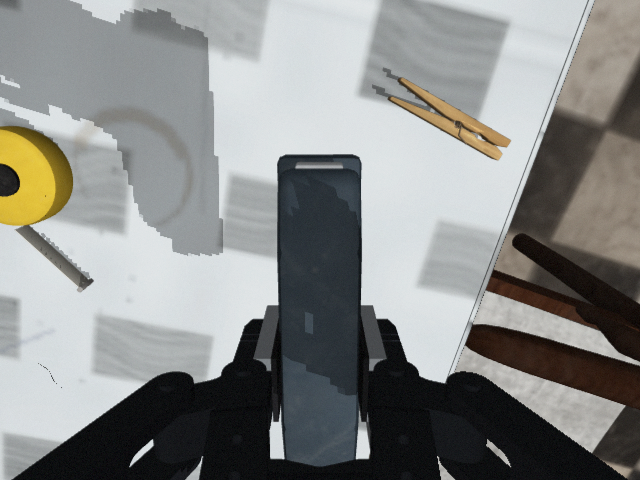

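The stapler is held level at its middle (320,320), square to the fingers. Turning it, then carrying it to the caddy.

Call:
jog_arm(
  moves=[
    [0,0,-0.1,0.05],
    [0,0,-0.2,0.1],
    [0,0,-0.3,0.15],
    [0,0,-0.4,0.2],
    [0,0,-0.4,0.25],
    [0,0,-0.4,0.29],
    [0,0,-0.4,0.329],
    [0,0,-0.4,0.329],
    [0,0,-0.4,0.329],
    [0,0,-0.4,0.329],
  ],
)

```text
time_s: 36.78
position: [400.7, 366.1, 153.7]
tcp_rot: [2.869, 1.279, -0.001]
ft_force: [0.3, 0.3, -2.5]
opening: 0.292
grip_force: 54.9
```

Call:
jog_arm(
  moves=[
    [-0.3,0.28,0,0],
    [-0.6,0.57,0,0],
    [-0.92,0.87,0,0],
    [-0.92,0.87,0,0],
  ],
)

```text
time_s: 37.28
position: [403.7, 234.5, 153.8]
tcp_rot: [2.87, 1.269, -0.006]
ft_force: [-0.4, 0.7, -3.0]
opening: 0.296
grip_force: 55.1
```

Call:
jog_arm(
  moves=[
    [-0.3,0.28,0,0],
    [-0.6,0.57,0,0],
    [-0.92,0.87,0,0],
    [-0.92,0.87,0,0],
  ],
)

```text
time_s: 37.78
position: [406.7, 109.5, 153.9]
tcp_rot: [2.872, 1.269, -0.004]
ft_force: [-0.5, 1.1, -3.1]
opening: 0.293
grip_force: 55.1
```

Call:
jog_arm(
  moves=[
    [-0.3,0.28,0,0],
    [-0.6,0.57,0,0],
    [-0.92,0.87,0,0],
    [-0.92,0.87,0,0],
  ],
)

```text
time_s: 38.28
position: [410.5, -16.1, 154.0]
tcp_rot: [2.872, 1.269, -0.001]
ft_force: [-0.3, 0.5, -2.3]
opening: 0.288
grip_force: 55.2
```

Call:
jog_arm(
  moves=[
    [-0.3,0.28,0,0],
    [-0.6,0.57,0,0],
    [-0.92,0.87,0,0],
    [-0.92,0.87,0,0],
  ],
)

```text
time_s: 38.78
position: [414.2, -142.4, 153.9]
tcp_rot: [2.872, 1.27, 0.002]
ft_force: [0.8, 0.9, -2.3]
opening: 0.295
grip_force: 55.2
```

Call:
jog_arm(
  moves=[
    [-0.3,0.28,0,0],
    [-0.6,0.57,0,0],
    [-0.92,0.87,0,0],
    [-0.92,0.87,0,0],
    [-0.92,0.87,0,0],
    [-0.92,0.87,0,0],
  ],
)

```text
time_s: 39.52
position: [417.2, -264.4, 154.1]
tcp_rot: [-2.867, -1.283, -0.001]
ft_force: [0.4, 1.2, -3.4]
opening: 0.291
grip_force: 55.2
```

```bash
python3 - <<'E'
from h import *
p,W=shot("wrist","w15")
masks("wrist","stapler",100,W);masks("wrist","caddy",3,W);masks("wrist","blue_chalk",9,W);masks("wrist","red_spool",50,W);masks("wrist","red_cup",19,W)
goto(415.2,-268.2,36,-42)
E
```

```text
wrist stapler 0.66 [318. 303.] 24654 mean [ 430.7 -250.3  176.1] rect [ 424.5 -257.4] [106.3  29.9] 48.4
wrist caddy 0.79 [377. 188.] 16456 mean [ 460.9 -276.     8.1] rect [ 443.5 -293.1] [150.1 150.3] 48.1
wrist red_spool 0.85 [448. 184.] 2653 mean [ 498.4 -289.8   60. ] rect [ 498.3 -290.7] [31.7 32. ] 19.8
wrist red_cup 0.86 [420. 155.] 1342 mean [ 497.6 -280.1   23.2] rect [ 497.5 -284.3] [57.4 48.9] 14.7
pos [ 416.4 -266.3  154.1] tooly -41.96 delta [-0.022  0.004  1.181] turn 0.0002
```

View pics/w15.png

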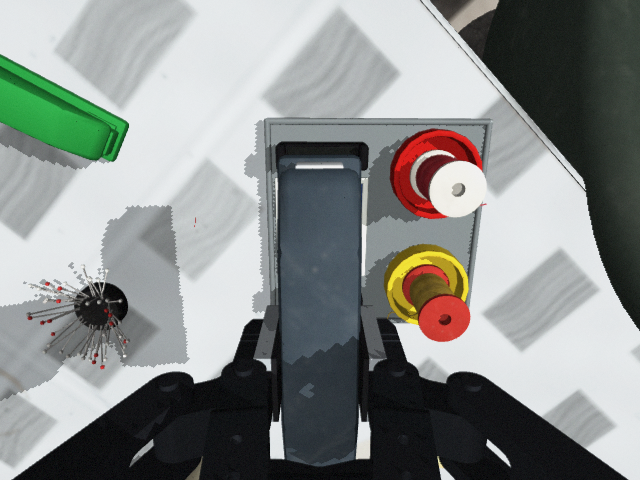

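The stapler hangs over the rests, centred sideways at (320,300), and both spools stand in their cups. Lowering it onto the rests.

Call:
jog_arm(
  moves=[
    [-0.015,0.008,0.3,0],
    [-0.015,0.008,0.6,0],
    [-0.015,0.008,0.8,0],
    [-0.015,0.008,0.8,0],
    [-0.015,0.008,0.8,0],
    [-0.015,0.008,0.8,0],
  ],
)

```text
time_s: 40.58
position: [416.5, -268.7, 74.9]
tcp_rot: [2.869, 1.277, 0.002]
ft_force: [0.3, -0.3, -3.8]
opening: 0.294
grip_force: 55.1
```

```bash
python3 - <<'E'
from h import *
p,W=shot("wrist","w16")
masks("wrist","stapler",50,W);masks("wrist","caddy",3,W)
goto(415.2,-268.2,36.7,-42)
E
```

```text
wrist stapler 0.86 [318. 301.] 24791 mean [ 430.1 -254.6   96.8] rect [ 423.8 -261.9] [106.5  29.9] 48.4
wrist caddy 0.84 [384. 200.] 29525 mean [ 459.2 -266.7    7.6] rect [ 447.6 -288.5] [137.7 150.2] 48.0
pos [ 416.2 -268.6   74.6] tooly -42.02 delta [-0.003 -0.011  0.379] turn -0.0001
```

Call:
jog_arm(
  moves=[
    [0,-0.01,0.1,0],
    [0,-0.01,0.2,0],
    [0,-0.01,0.28,0],
    [0,-0.01,0.34,0],
    [0,-0.01,0.375,0],
    [0,-0.01,0.375,0],
    [0,-0.01,0.375,0],
  ],
)

```text
time_s: 41.6
position: [415.3, -267.7, 36.5]
tcp_rot: [2.87, 1.278, 0.0]
ft_force: [-0.1, 0.3, -1.9]
opening: 0.292
grip_force: 55.4
```

Call:
jog_arm(
  moves=[
    [0,0,0,0],
    [0,0,0,0],
    [0,0,0,0],
    [0,0,0,0],
  ],
  claw=-0.1,
)

```text
time_s: 42.1
position: [415.2, -267.7, 36.5]
tcp_rot: [2.87, 1.278, 0.0]
ft_force: [0.7, -0.0, 0.7]
opening: 0.554
grip_force: 0.0
```

Call:
jog_arm(
  moves=[
    [0,0,-0.2,0],
    [0,0,-0.5,0],
    [0,0,-1,0],
    [0,0,-1,0],
    [0,0,-1,0],
  ],
)

```text
time_s: 42.72
position: [414.7, -267.8, 136.4]
tcp_rot: [2.87, 1.277, -0.001]
ft_force: [-0.3, -1.0, -0.1]
opening: 0.555
grip_force: 0.0
```

Call:
jog_arm(
  moves=[
    [-0.4,0,-0.3,0],
    [-0.8,0,-0.5,0],
    [-0.8,0,-0.5,0],
    [-0.8,0,-0.5,0],
    [-0.8,0,-0.5,0],
    [-0.8,0,-0.5,0],
  ],
)

```text
time_s: 43.48
position: [362.2, -326.0, 186.0]
tcp_rot: [-2.868, -1.281, 0.0]
ft_force: [-0.2, -1.2, 0.3]
opening: 0.549
grip_force: 0.0
```

```bash
python3 - <<'E'
from h import *
p,W=shot("wrist","w17")
masks("wrist","stapler",45,W);masks("wrist","caddy",3,W);masks("wrist","red_spool",45,W);masks("wrist","yellow_spool",45,W)
w=W.reshape(-1,3); c=np.array([443.5,-293.1]); x=np.array([.743,-.669]); y=np.array([.669,.743])
d=w[:,:2]-c; a=d@x; b=d@y; k=(abs(a+37)<30)&(abs(b)<90)&(w[:,2]<90)
for lo,hi in((31,36),(50,80)):
  q=k&(w[:,2]>lo)&(w[:,2]<hi); print(lo,q.sum(),np.round(np.percentile(a[q],[1,50,99]),1),np.round(np.percentile(b[q],[.5,99.5]),1),np.round(np.percentile(w[q,2],99),1))
for s in(-50,-25,0,25,50):
  q=k&(abs(b-s)<6)&(w[:,2]>40); print(s,q.sum(),np.round([np.median(a[q]),np.median(w[q,2])],1))
E
```

```text
wrist stapler 0.84 [318.  96.] 8578 mean [ 417.6 -265.9   60.4] rect [ 415.2 -268.6] [119.5  26. ] 48.2
wrist caddy 0.72 [365. 103.] 21319 mean [ 437.4 -288.3    8.1] rect [ 441.1 -295.8] [143.  150.6] 47.9
wrist red_spool 0.79 [444.  42.] 2862 mean [ 497.5 -290.2   59.7] rect [ 498.1 -290.4] [31.5 31.7] 69.2
wrist yellow_spool 0.77 [436. 170.] 2063 mean [ 444.1 -350.6   60.1] rect [ 444.2 -351.2] [31.1 32.1] 46.1
31 1 [-64.1 -64.1 -64.1] [54.8 54.8] 31.2
50 8510 [-50.1 -37.5 -24.8] [-59.   57.5] 66.0
-50 704 [-37.5  58. ]
-25 836 [-37.6  64.4]
0 959 [-37.1  63.4]
25 978 [-37.8  60.9]
50 948 [-37.3  54.1]
```

View pics/w17.png

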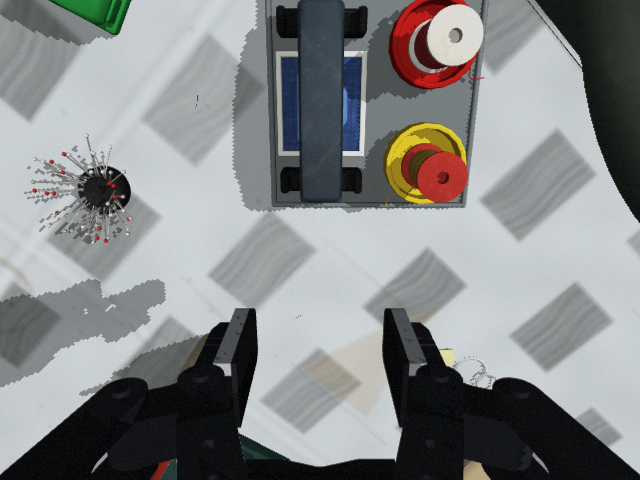

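The stapler lies square across both rests at (320,100): centred to 1 mm, its top at 66 mm as it must be, with the chalk under it. Both spools stand in their own cups, and the hand is clear. Handing in.

```bash
python3 -c "
from plant import *
print(sign_off())"
```

```text
the job is handed in; nothing more can be done
None
```

The caddy is packed and handed in at about 44 s: the blue chalk is flat in its pocket, the stapler sits squarely over it on both rests, the red and yellow spools stand in their own cups, and the look-alikes were not touched.

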